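Load the parts dryer and start it

ROBOT

A 6-joint arm with a two-finger parallel gripper is mounted at the origin on the work surface. World frame = base frame: x ahead of the robot, y to its left, z up, the work surface at z = 0. Lengths are in m, angles in rad, forces in N, time in s.
With the tool pointing down it reaches from about 0.375 to 0.975 m from the base axis. Payload 3.8 kg.
Tool frame: the origin (TCP) lies midway between the tips of the shut fingers; the grasp point (between the pads) lies 19 mm behind it; z points along the fingers, y is the line along which they close (so a half turn about z gives the same grasp; the last joint's range is limited). The gripper opens to 85 mm and grips with 20 to 120 N. Pads are 22 mm wide; open, the fingers measure 114 mm over their backs; the gripper's body (76 mm by 85 mm) begins 54 mm behind the grasp point. The pads swing forward as they close: fully open they stand 13 mm farther back than shut.
Start: joints at [-1.213, 0.264, 1.604, -0, 1.274, -0.037], TCP at [0.26, -0.623, 0.231] pointing down, gripper open.
Joint ranges: [-2.63, 2.63], [-0.94, 2.18], [0.31, 2.57], [-1.31, 4.45], [0, 2.66], [-2.55, 2.55]. Speed limits (rad/s): [2.57, 2.57, 3.14, 3.14, 3.14, 3.14].

INTERFACE

Orientations are given as a rotation vector (axis times angle).
In Python, from workcell import bot gives the robot as it stands.
- The arm moves only by the tool jog_arm, never from a script. Its argument "motion" is a list of rows, each a list of 5 numbers: the opening, from -1 (shut) to 1 (fully open), then the shift along the tool's x, y, z in mm, then the turn about the tool's z in degrees. In form: [[claw, x, y, z, twist], ...]. A call has 1 to 10 rows; each row shifts and turns the commanded pose from where the row before left it, along the tool's axes as they then stand; what a row does not reach is not made up. A row lasts 1/12 s, in which the tool goes at most 41.7 mm and 7.16 degrees, less where a joint would pass 70% of its speed; a pose out of reach is approached as far as the arm can. A call with a gripper value outside its range is refused whole. The fingers move at their own pace and stop on an object; "force" is the grip in N (left out, the last holds). Time passes only in rows, so rows that do not move let the fingers close. It gives the time, the measured TCP pose, the force, the opening and the grip force at its end, in the units of the state.
- bot.read_state(): the state, without advancing time (a new reading comes with each control period).
- bot.read_camera(name): name is "side" or "top" or "wrist"; returns (picture, depth): 400x640x3 uint8, red, green, blue; 400x640 float32, m along the optical axis (not along the pixel's ray), 0 where there is no reading.
- bot.get_calibration(name): a dict with "vfov" (degrees; the focal length in pixels is half the picture's height over the tangent of half this angle, whatever the lens; pixels are square), "cx", "cy" (the principal point, pixels), "rvec" (rotation vector, rad) and "tvec" (3), from world to camera coordinates, as OpenCV has them; the wrist camera has in their place "tool_from_camera" (4x4, takes a point from camera to tool coordinates, whose origin is the TCP and whose axes are the flange's). Camera axes: x right, y down, z forward; pixel columns grow to the right and rows downward; lengths in m; the calibration is good to about 2 mm. A picture is of the moment at which its call begins: read the wrist's pose just before it. get_calibration takes no time and is no camera call.
- bot.finish_job(): hands the job in; it is judged then, once.
The state is a dict: "time": time; "q": joint angles; "joint_vel": joint speeds; "joint_torque": joint torques, N m; "tool_pos": TCP position; "tcp_rot": TCP orientation; "wrist_force": force on the tool from outside, world axes, zero at the start; "torque": the same for the moment, N m; "width": opening from 0.0 (shut) to 1.0 (fully open); "grip_force": force on a finger pad.
Only numpy, scipy, OpenCV 4.12 (cv2) and the standard library are available. Lean on these libraries where they do the work, as an engineer would, in place of code of your own. Each camera call takes 0.05 s, during which the arm holds its last target. There are 200 camera calls.

TASK

Dry the washed bike parts: hold the orange thumb release down and slide the dryer's lid fully open, then lift every handlebar stem up and off its rack peg and put it into the tub, along with the brake caliper from the bench. Hold the release again to slide the lid fully shut and let it lock; only then press the green start key just until it clicks, without bottoming it, and let go. Leave the other things on the bench alone.

Things in the scene. Friction and masses are not known exactly. Their poses are not given: they have to be found in the camera images.
- dryer: Blue bench-top parts dryer, fixed, 380 mm long (x), 275 mm wide (y), lid top 168 mm above the bench. Origin on the bench under the middle of the tub; +x points away from the robot to the blower housing (up to 280 mm behind the origin), +y to the side with the black control strip.
- tub (a point): Middle of the tub's inner floor, 70 mm above the bench, axes as the dryer's. The tub is 170 mm (x) by 190 mm (y) inside; its rim and the lid's underside are 90 mm above this floor. With the lid fully open it covers only the rearmost 21 mm of the tub (x above +64 mm).
- lid (a joint): Aluminium sliding lid: 0 = fully shut, 0.16 m = fully open; it moves along the dryer's +x, away from the robot, to open (about 2 N of friction). It is locked to a toothed rack, a notch every 20 mm with about 2 mm of play: it slides only while the release is held down, and locks again whenever the release comes up.
- release (a joint): Orange thumb release button on the lid, on the dryer's -y edge: 0 = up (locked), 0.010 m = fully down. Spring: 3 N to start, 8.5 N at the bottom. The lid is free from 6 to 7 mm down. It travels with the lid.
- release_top (a point): Middle of the top of the release button (50 mm along x by 30 mm along y), at height 190 mm when up; moves with button and lid. Lid shut: dryer x -68, y -113 mm. It lies between two black cheeks on the lid, 56 mm apart along x, their tops 14 mm above the button: closed fingertips fit between, press the button and push the lid along.
- start (a joint): Round green start key, a dome key: 0 = up, 0.008 m = bottomed. Its force rises to a peak of about 5.5 N at 2.7 mm, falls to about 3.3 N at 5.3 mm (the click, over by 3.5 to 5.5 mm), and then climbs again: 5 N at 6 mm, 8 N at 7 mm, 11 N at the bottom. It springs back up.
- start_top (a point): Middle of the top of the start key (34 mm across), facing up on the black control strip, at dryer x -35 mm, y +122 mm, 173 mm above the bench when up; moves with the key.
- rack: Fixed aluminium drip rack, 200 mm tall. Origin on the bench. Crossbar along y, 300 mm long, x +60 to +76 mm, z 180 to 200 mm. Four 8 mm steel pegs stick out from it towards -x (towards the robot) at y -135, -45, +45, +135 mm, centre line at z 190 mm; at x -15 mm the tip turns up, ending at x -28 mm, 7 mm above the peg's top.
- stem_red: Red handlebar stem, 84 mm tall, 160 g; may be absent. Origin: middle of the flat underside of its faceplate (40 mm x by 46 mm y, z 0 to 22 mm), on which it can stand. Neck 30 by 26 mm. Eye: square frame 40 mm (x) by 42 mm (y), z 42 to 84 mm, walls 6 mm, its window open along x. Hangs upright, origin 116 mm up; lift 7 to 22 mm, draw off to rack -x.
- stem_silver: Bare silver handlebar stem, 84 mm tall, 160 g; may be absent. Origin: middle of the flat underside of its faceplate (40 mm x by 46 mm y, z 0 to 22 mm), on which it can stand. Neck 30 by 26 mm. Eye: square frame 40 mm (x) by 42 mm (y), z 42 to 84 mm, walls 6 mm, its window open along x. Hangs upright, origin 116 mm up; lift 7 to 22 mm, draw off to rack -x.
- stem_white: White handlebar stem, 84 mm tall, 160 g; may be absent. Origin: middle of the flat underside of its faceplate (40 mm x by 46 mm y, z 0 to 22 mm), on which it can stand. Neck 30 by 26 mm. Eye: square frame 40 mm (x) by 42 mm (y), z 42 to 84 mm, walls 6 mm, its window open along x. Hangs upright, origin 116 mm up; lift 7 to 22 mm, draw off to rack -x.
- stem_yellow: Yellow handlebar stem, 84 mm tall, 160 g; may be absent. Origin: middle of the flat underside of its faceplate (40 mm x by 46 mm y, z 0 to 22 mm), on which it can stand. Neck 30 by 26 mm. Eye: square frame 40 mm (x) by 42 mm (y), z 42 to 84 mm, walls 6 mm, its window open along x. Hangs upright, origin 116 mm up; lift 7 to 22 mm, draw off to rack -x.
- caliper: Dark grey brake caliper lying on the bench in front of the rack, 70 mm long (x), 28 mm wide (y), 36 mm tall (24 mm tall at the two ends), about 140 g. Origin in the middle of its underside.
- lube_bottle: Blue lube bottle 160 mm tall, 52 mm across. Bystander: leave it where it is. Origin under it.
- grease_jar: White grease jar with green cap, 70 mm tall, 76 mm across. Bystander: leave it where it is. Origin under it.
- mug: Blue ceramic mug, 95 mm tall. Bystander: leave it where it is. Origin under it.
- wrench: Steel wrench, 170 mm long, lying in front of the dryer. Bystander: leave it where it is. Origin under it.
- sprocket_stack: Steel sprocket stack, 104 mm across, 32 mm tall. Bystander: leave it where it is. Origin under it.
- hammer: Hammer, 240 mm long. Bystander: leave it where it is. Origin under it.
- parts_tray: Red open parts tray 140 by 110 by 40 mm. Bystander: leave it where it is. Origin under it.
Things that resemble listed ones, but are neither listed nor needed, are in the scene too. What is shaped like the caliper but pink is not meant. Leave any blue or pink look-alike of the stem_silver alone.

How it is judged:
By the outcome, as a careful person would: the job done as asked, in the order asked, and still so for the second after the job is handed in, with the robot touching nothing.
Of stem_red, stem_silver, stem_white, stem_yellow only 2 to 3 are there at a start; the rules pass over those that are not, and their reading is None.
At some moment in a run one of caliper may be knocked a few centimetres aside while the robot is not near it.
Once in a run the grip may slacken for a moment while it holds something.
It also fails if it takes over 210 s, if anything falls off the work surface, if the arm or the gripper's body presses on something with over 40 N, if the wrist force passes 120 N, or if a joint passes its speed limit or range.

## Working session

There is one attempt and no reset: what is moved stays moved. The work goes in short steps, Python scripts to look and compute and a tool call to move; the robot and the scene stay as the last step left them, time stands still between calls to the robot, and variables do not carry over. Pictures are saved under pics/ and viewed, at most 14 in all, crops included, and the job is handed in when it is done.

Besides the shell and the picture viewer there is one more tool, called after ">>>" in YAML: its name, and indented under it one key for each argument. jog_arm: Moves the arm, as the interface text tells. Its arguments: {"type":"object","properties":{"motion":{"type":"array"},"force":{"type":"number"}},"required":["motion"]}

```bash
ls; mkdir -p pics; cat > h.py <<'E'
import numpy as np, cv2
from workcell import bot
from scipy.spatial.transform import Rotation as R
def cal(n):
    c=bot.get_calibration(n); f=200/np.tan(np.radians(c["vfov"])/2)
    if n=="wrist":
        s=bot.read_state(); T=np.eye(4); T[:3,:3]=R.from_rotvec(s["tcp_rot"]).as_matrix(); T[:3,3]=s["tool_pos"]
        M=T@np.array(c["tool_from_camera"])
    else:
        M=np.eye(4); r=R.from_rotvec(np.ravel(c["rvec"])).as_matrix(); M[:3,:3]=r.T; M[:3,3]=-r.T@np.ravel(c["tvec"])
    return f,c["cx"],c["cy"],M
def cloud(n):
    f,cx,cy,M=cal(n); im,d=bot.read_camera(n)
    v,u=np.mgrid[:400,:640]; p=np.stack([(u-cx)/f*d,(v-cy)/f*d,d],-1)
    P=p@M[:3,:3].T+M[:3,3]; P[d==0]=np.nan
    return im,P
def save(im,n): cv2.imwrite("pics/"+n,cv2.cvtColor(im,cv2.COLOR_RGB2BGR))
E
python3 - <<'E'
from h import *
for n in("top","side","wrist"):
    im,P=cloud(n); save(im,n+"0.png"); np.savez(n+"0.npz",im=im,P=P); print(n,cal(n),bot.get_calibration(n))
print(bot.read_state())
E
```

```text
pics
top (np.float64(447.3100382714259), 324.36838933127126, 192.37651889661296, array([[ 0.00302961, -0.99763186,  0.06871319,  0.42351324],
       [-0.99997377, -0.00347448, -0.00635575, -0.02157727],
       [ 0.00657945, -0.06869213, -0.99761621,  1.821361  ],
       [ 0.        ,  0.        ,  0.        ,  1.        ]])) {'vfov': 48.180477152723974, 'cx': 324.36838933127126, 'cy': 192.37651889661296, 'rvec': array([ 2.19308943, -2.18596047,  0.082392  ]), 'tvec': array([-0.03484333,  0.54754851,  1.78778118])}
side (np.float64(492.53013824069313), 329.44393313289356, 196.87780211358555, array([[-0.74942311, -0.34972245,  0.56219143, -0.38538205],
       [-0.66208962,  0.39780761, -0.6351271 ,  1.00737168],
       [-0.00152583, -0.84820004, -0.52967382,  1.01976095],
       [ 0.        ,  0.        ,  0.        ,  1.        ]])) {'vfov': 44.20084885891364, 'cx': 329.44393313289356, 'cy': 196.87780211358555, 'rvec': array([ 0.87745956, -2.3214543 ,  1.28636495]), 'tvec': array([0.3797121 , 0.32944441, 1.39660822])}
wrist (np.float64(286.5509735637483), 322.6559762672544, 201.274289
[... 673 characters left out ...]
   1.00000000e+00]])}
{'time': 0.15, 'q': array([-1.21290340e+00,  2.64617657e-01,  1.60508256e+00, -1.67652928e-05,
        1.27370807e+00, -3.69170674e-02]), 'joint_vel': array([-0.00031125, -0.00268295, -0.00362264,  0.00101003, -0.00030908,
       -0.00105099]), 'joint_torque': array([-1.12009457e-04, -5.15905774e+01, -3.67960703e+01, -8.36715162e-05,
        8.01565853e-03, -2.99499186e-05]), 'tool_pos': array([ 0.25940608, -0.622535  ,  0.2302107 ]), 'tcp_rot': array([-3.07882270e+00, -6.15802639e-01,  4.80323450e-04]), 'wrist_force': array([-0.18336168, -0.88962609,  0.21992274]), 'torque': array([ 0.01192379, -0.02281654, -0.02466371]), 'grip_force': 0.0, 'width': 0.9989510805621525}
```

View pics/top0.png

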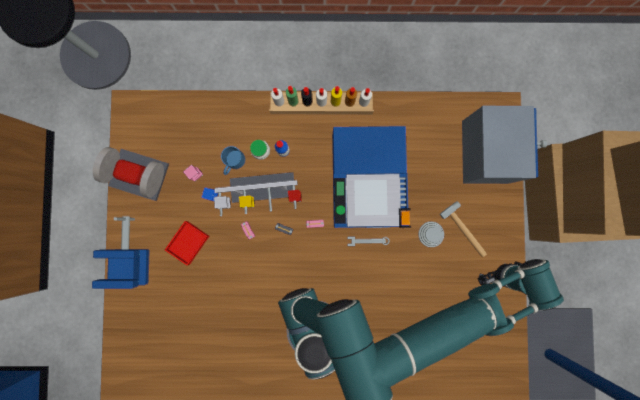

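View pics/side0.png

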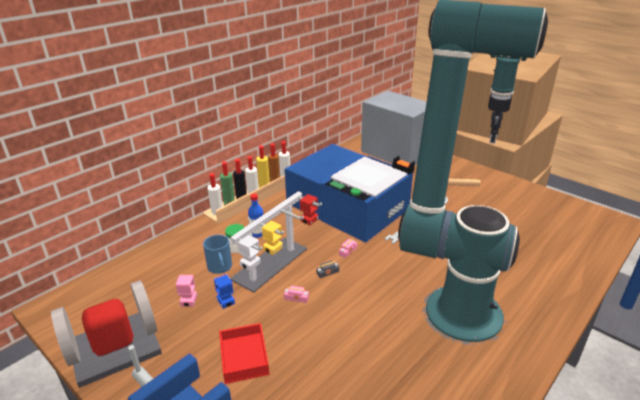

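The top view shows the dryer at about (370,190), with the orange release at (405,217) and the green key at (341,210). The rack holds white/silver (222,203), yellow (246,201) and red (294,196) stems. The dark caliper is at (284,229), and pink ones lie on both sides of it.

```bash
cat > m.py <<'E'
from h import *
def blob(im,P,lo,hi,zr,box,name):
    hsv=cv2.cvtColor(im,cv2.COLOR_RGB2HSV); m=cv2.inRange(hsv,np.array(lo),np.array(hi))>0
    x,y,z=np.moveaxis(P,-1,0)
    m&=(z>zr[0])&(z<zr[1])&(x>box[0])&(x<box[1])&(y>box[2])&(y<box[3])
    if m.sum()<4: print(name,"none"); return
    Q=P[m]; (c,s,a)=cv2.minAreaRect((Q[:,:2]*1000).astype(np.float32))
    print(name,m.sum(),"med",np.median(Q,0).round(4),"min",Q.min(0).round(3),"max",Q.max(0).round(3),"rect",np.round(c,1),np.round(s,1),round(a,1))
E
python3 - <<'E'
from m import *
B=(.3,1.0,-.5,.6)
for n in("top","side"):
    d=np.load(n+"0.npz"); im,P=d["im"],d["P"]; print(n)
    blob(im,P,(5,180,140),(18,255,255),(.17,.23),B,"release")
    blob(im,P,(50,120,60),(80,255,255),(.15,.2),B,"greens")
    blob(im,P,(0,170,90),(4,255,255),(.1,.25),B,"red")
    blob(im,P,(22,150,120),(34,255,255),(.1,.25),B,"yellow")
    blob(im,P,(100,120,60),(125,255,255),(.15,.19),B,"dryer")
    blob(im,P,(0,0,120),(180,40,255),(.155,.18),(.3,1,-.3,0.1),"lid")
    x,y,z=np.moveaxis(P,-1,0)
    m=(z>.186)&(z<.215)&(x>.45)&(x<.75)&(y>.02)&(y<.35)
    Q=P[m]; c,s,a=cv2.minAreaRect((Q[:,:2]*1000).astype(np.float32)); print("high",m.sum(),c,s,a)
    m=(z>.012)&(z<.05)&(x>.3)&(x<.55)&(y>-.2)&(y<.4)
    k,l,st,ce=cv2.connectedComponentsWithStats(m.astype(np.uint8))
    for i in range(1,k):
        if st[i,4]>15:
            Q=P[l==i]; c,s,a=cv2.minAreaRect((Q[:,:2]*1000).astype(np.float32)); print(st[i],np.round(c),np.round(s),a,Q[:,2].max().round(3),np.median(im[l==i],0))
d=np.load("top0.npz"); im=d["im"][120:260,180:450]; s=d["im"]
save(cv2.resize(im,None,fx=2.9,fy=2.9,interpolation=cv2.INTER_CUBIC),"topc.png")
E
```

```text
top
release 117 med [ 0.4469 -0.3267  0.1914] min [ 0.421 -0.342  0.18 ] max [0.924 0.096 0.207] rect [ 674.1 -126.2] [438.4 499.2] 89.1
greens 166 med [ 0.5335 -0.09    0.168 ] min [ 0.457 -0.105  0.155] max [ 0.577 -0.075  0.185] rect [517.2 -89.9] [ 29.9 119.6] 89.9
red 270 med [0.7192 0.0713 0.1914] min [ 0.503 -0.195  0.138] max [0.931 0.162 0.213] rect [717.  -16.6] [357.2 427.3] 90.0
yellow 241 med [0.5137 0.2401 0.1937] min [ 0.482 -0.099  0.102] max [0.938 0.278 0.212] rect [711.6  94.1] [ 53.6 579.1] 52.1
dryer 3240 med [ 0.6947 -0.1962  0.1561] min [ 0.413 -0.341  0.15 ] max [ 0.788 -0.064  0.173] rect [ 602.1 -202.9] [373.4 272.7] 1.2
lid 2569 med [ 0.5098 -0.2054  0.169 ] min [ 0.413 -0.3    0.155] max [ 0.607 -0.112  0.18 ] rect [ 510.3 -206.2] [189.7 191. ] 1.4
high 837 (515.091064453125, 204.84226989746094) (103.4587631225586, 293.5232849121094) 5.78881311416626
[305 220  19   8 127] [422.   8.] [28. 73.] 0.1884671151638031 0.048 [198. 131. 147.]
[241 222  14  17 132] [395. 276.] [70. 33.] 29.107332229614258 0.048 [194. 129. 146.]
[275 223  18  12 125] [402. 129.] [69
[... 834 characters left out ...]
1165 (515.8780517578125, 203.37850952148438) (108.96560668945312, 297.4717102050781) 5.608659744262695
[334 216  54  25 464] [447. -99.] [188. 100.] 42.63679122924805 0.05 [ 38.  63. 101.]
[339 239  18  17 190] [422.   5.] [33. 69.] 4.343420028686523 0.044 [234.5 147.5 161. ]
[276 261   5   9  19] [536. 213.] [11. 39.] 39.3822021484375 0.017 [118. 115. 119.]
[316 260  23  17 249] [401. 128.] [73. 36.] 66.34877014160156 0.044 [122. 100.  96.]
[249 269   9  14  59] [542. 310.] [30. 14.] 84.57868194580078 0.05 [163. 155. 158.]
[263 270  13  10  27] [527. 261.] [48. 17.] 84.23550415039062 0.017 [117. 115. 119.]
[284 285  25  16 285] [395. 274.] [70. 32.] 25.461116790771484 0.044 [233. 149. 159.]
```

View pics/topc.png

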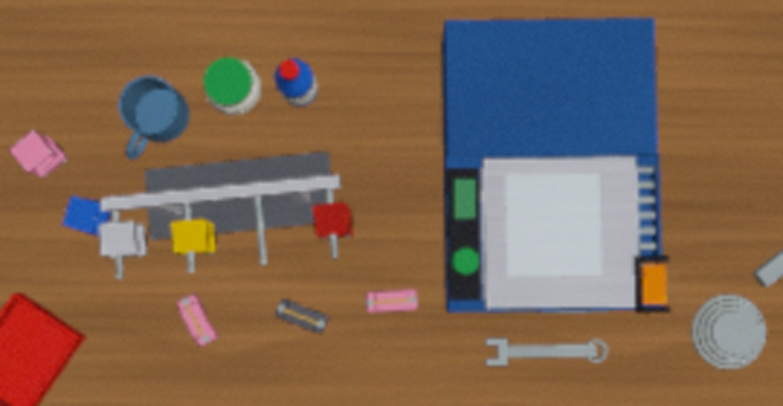

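>>> jog_arm:
  motion:
    - [-1,0,0,0,7.1]
    - [-1,0,0,0,7.1]
    - [-1,0,0,0,7.1]
    - [-1,0,0,-10,0]
    - [-1,0,0,-20,0]
    - [-1,0,0,-20,0]
    - [-1,0,0,-20,0]
  force: 60

```text
time: 0.73
tool_pos: [0.2595, -0.6228, 0.3022]
tcp_rot: [-3.141, -0.042, 0.0]
wrist_force: [0.5, -0.0, 0.7]
width: 0.007
grip_force: 0.0
```

>>> jog_arm:
  motion:
    - [-1,16,-33,0,0]
    - [-1,16,-33,0,0]
    - [-1,16,-33,0,0]
    - [-1,16,-33,0,0]
    - [-1,16,-33,0,0]
    - [-1,16,-33,0,0]
    - [-1,16,-33,0,0]
    - [-1,16,-33,0,0]
    - [-1,16,-33,0,0]
    - [-1,0,0,0,0]

```text
time: 1.57
tool_pos: [0.3988, -0.3176, 0.3022]
tcp_rot: [-3.139, -0.05, -0.004]
wrist_force: [0.0, -0.7, 0.6]
width: 0.001
grip_force: 0.0
```

>>> jog_arm:
  motion:
    - [-1,0,0,0,0]
    - [-1,0,0,0,0]
    - [-1,0,0,0,0]

```text
time: 1.82
tool_pos: [0.3964, -0.3237, 0.3016]
tcp_rot: [3.141, 0.037, 0.0]
wrist_force: [0.6, -0.2, 0.1]
width: 0.003
grip_force: 0.0
```

```bash
python3 - <<'E'
from m import *
s=bot.read_state(); print(s["time"],s["tool_pos"],R.from_rotvec(s["tcp_rot"]).as_matrix()[:,0].round(4),s["wrist_force"],s["width"])
im,P=cloud("wrist"); save(im,"w1.png"); np.savez("w1.npz",im=im,P=P)
B=(.3,1.0,-.5,.6)
blob(im,P,(5,180,140),(18,255,255),(.17,.23),B,"release")
blob(im,P,(50,120,60),(80,255,255),(.15,.2),B,"greens")
blob(im,P,(0,0,100),(180,40,255),(.155,.18),(.3,1,-.3,0.1),"lid")
blob(im,P,(100,120,60),(125,255,255),(.14,.19),B,"dryer")
E
```

```text
1.8167 [ 0.39644382 -0.32373892  0.30161096] [ 0.9997  0.0235 -0.    ] [ 0.57287878 -0.22890816  0.08071582] 0.002794232911025247
release 1920 med [ 0.4468 -0.3278  0.1901] min [ 0.421 -0.343  0.187] max [ 0.47  -0.313  0.193] rect [ 445.6 -328.1] [49.2 28.8] 1.0
greens 2513 med [ 0.4875 -0.0932  0.1678] min [ 0.458 -0.109  0.161] max [ 0.558 -0.073  0.175] rect [507.7 -90. ] [99.7 35.2] 2.5
lid 34623 med [ 0.4957 -0.2093  0.1686] min [ 0.414 -0.3    0.165] max [ 0.561 -0.115  0.172] rect [ 487.6 -208.6] [144.1 185.2] 1.1
dryer 1760 med [ 0.4215 -0.1264  0.1598] min [ 0.409 -0.344  0.152] max [ 0.566 -0.069  0.169] rect [ 486.8 -205.8] [151.5 276.9] 1.4
```

View pics/w1.png

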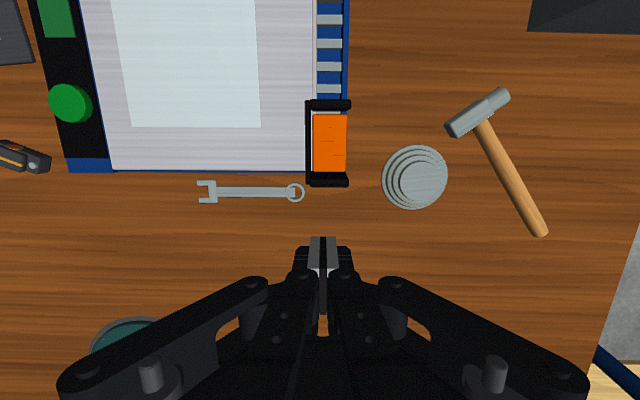

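>>> jog_arm:
  motion:
    - [-1,25,3,0,0]
    - [-1,24,2,0,0]
    - [-1,0,0,29,0]
    - [-1,0,0,29,0]
    - [-1,0,0,29,0]
    - [-1,0,0,0,0]
    - [-1,0,0,15,0]
    - [-1,0,0,0,0]
    - [-1,0,0,0,0]

```text
time: 2.62
tool_pos: [0.4454, -0.3274, 0.1999]
tcp_rot: [-3.141, -0.035, 0.001]
wrist_force: [0.4, -0.3, -0.2]
width: 0.0
grip_force: 0.0
```

>>> jog_arm:
  motion:
    - [-1,0,0,5,0]
    - [-1,0,0,4,0]
    - [-1,0,0,3,0]
    - [-1,0,0,3,0]
    - [-1,0,0,0,0]
    - [-1,0,0,0,0]
    - [-1,0,0,0,0]

```text
time: 3.2
tool_pos: [0.4464, -0.3274, 0.1856]
tcp_rot: [3.139, 0.037, 0.002]
wrist_force: [-0.4, -0.8, 5.2]
width: -0.005
grip_force: 2.6
```

>>> jog_arm:
  motion:
    - [-1,0,0,2,0]
    - [-1,0,0,2,0]
    - [-1,0,0,1,0]
    - [-1,0,0,0,0]
    - [-1,0,0,0,0]

```text
time: 3.62
tool_pos: [0.4465, -0.3275, 0.1811]
tcp_rot: [3.139, 0.037, 0.003]
wrist_force: [-0.5, -0.5, 8.3]
width: 0.001
grip_force: 3.8
```

>>> jog_arm:
  motion:
    - [-1,5,0,0,0]
    - [-1,10,0,0,0]
    - [-1,10,0,0,0]
    - [-1,10,0,0,0]
    - [-1,10,0,0,0]
    - [-1,0,0,0,0]
    - [-1,0,0,0,0]

```text
time: 4.2
tool_pos: [0.4933, -0.3266, 0.1817]
tcp_rot: [3.139, 0.037, 0.007]
wrist_force: [1.3, -0.3, 6.6]
width: 0.0
grip_force: 3.7
```

>>> jog_arm:
  motion:
    - [-1,10,0,1,0]
    - [-1,14,0,0,0]
    - [-1,14,0,0,0]
    - [-1,14,0,0,0]
    - [-1,14,0,0,0]
    - [-1,14,0,0,0]
    - [-1,14,0,0,0]
    - [-1,14,0,0,0]
    - [-1,0,0,0,0]
    - [-1,0,0,0,0]

```text
time: 5.03
tool_pos: [0.6017, -0.3245, 0.1812]
tcp_rot: [3.138, 0.037, 0.009]
wrist_force: [1.3, -1.7, 7.8]
width: -0.001
grip_force: 3.8
```

```bash
python3 - <<'E'
from m import *
s=bot.read_state(); print(s["tool_pos"],s["wrist_force"])
im,P=cloud("top"); np.savez("t2.npz",im=im,P=P)
B=(.3,.8,-.4,0)
blob(im,P,(5,180,140),(18,255,255),(.16,.23),B,"release")
blob(im,P,(0,0,120),(180,40,255),(.155,.18),(.3,1,-.3,0.1),"lid")
save(cv2.resize(im[120:260,180:450],None,fx=2.9,fy=2.9),"t2.png")
E
```

```text
[ 0.60172594 -0.32449328  0.18115231] [ 1.34265745 -1.74893619  7.75064612]
release 14 med [ 0.5793 -0.3206  0.1807] min [ 0.575 -0.333  0.175] max [ 0.587 -0.314  0.185] rect [ 581.4 -323.4] [11.7 19.8] 1.0
lid 2545 med [ 0.6661 -0.2017  0.169 ] min [ 0.428 -0.3    0.155] max [ 0.762 -0.112  0.18 ] rect [ 595.1 -206. ] [333.5 187.6] 0.1
```

View pics/t2.png

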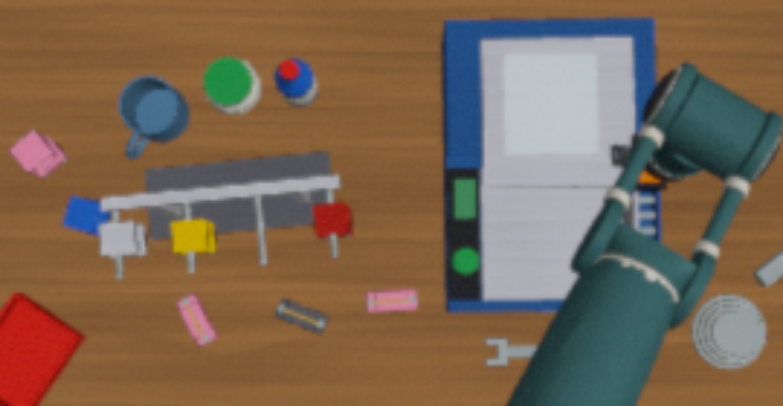

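>>> jog_arm:
  motion:
    - [-1,4,0,0,0]
    - [-1,4,0,0,0]
    - [-1,3,0,0,0]
    - [-1,2,0,0,0]
    - [-1,0,0,0,0]
    - [-1,0,0,0,0]

```text
time: 5.58
tool_pos: [0.6114, -0.3236, 0.1801]
tcp_rot: [3.14, 0.037, -0.001]
wrist_force: [-4.0, -1.1, 8.1]
width: 0.001
grip_force: 4.1
```

>>> jog_arm:
  motion:
    - [-1,2,0,0,0]
    - [-1,2,0,0,0]
    - [-1,0,0,0,0]
    - [-1,0,0,0,0]

```text
time: 5.92
tool_pos: [0.615, -0.3234, 0.18]
tcp_rot: [3.14, 0.036, -0.002]
wrist_force: [-5.3, -0.5, 8.7]
width: -0.002
grip_force: 4.1
```

>>> jog_arm:
  motion:
    - [-1,3,0,0,0]
    - [-1,3,0,0,0]
    - [-1,3,0,0,0]
    - [-1,0,0,0,0]
    - [-1,0,0,0,0]

```text
time: 6.33
tool_pos: [0.623, -0.3231, 0.18]
tcp_rot: [3.141, 0.036, -0.005]
wrist_force: [-7.8, 0.2, 9.9]
width: 0.001
grip_force: 7.0
```

>>> jog_arm:
  motion:
    - [-1,3,0,0,0]
    - [-1,3,0,0,0]
    - [-1,0,0,0,0]
    - [-1,0,0,0,0]

```text
time: 6.67
tool_pos: [0.623, -0.3231, 0.1801]
tcp_rot: [-3.14, -0.036, 0.025]
wrist_force: [-26.1, 0.6, 17.5]
width: 0.0
grip_force: 19.3
```

```bash
python3 - <<'E'
from m import *
s=bot.read_state(); print(s["tool_pos"],s["wrist_force"])
B=(.3,.8,-.4,0)
for n in("top","wrist"):
    im,P=cloud(n)
    blob(im,P,(5,180,140),(18,255,255),(.16,.23),B,n+" release")
    blob(im,P,(0,0,120),(180,40,255),(.162,.176),(.5,1,-.3,0.1),"lid")
save(im,"w3.png")
E
```

```text
[ 0.62299698 -0.32310131  0.18006154] [-26.13812596   0.63055697  17.54548273]
top release 58 med [ 0.5943 -0.3214  0.1817] min [ 0.583 -0.337  0.17 ] max [ 0.613 -0.31   0.187] rect [ 597.4 -324. ] [27.5 29.3] 86.8
lid 2266 med [ 0.6741 -0.2014  0.1693] min [ 0.502 -0.3    0.162] max [ 0.766 -0.112  0.176] rect [ 634. -206.] [263.6 187.7] 0.1
wrist release 21 med [ 0.6196 -0.338   0.1798] min [ 0.581 -0.339  0.178] max [ 0.623 -0.321  0.181] rect [ 601.3 -331.5] [ 4.2 44.4] 67.8
lid 84344 med [ 0.6743 -0.2238  0.1688] min [ 0.574 -0.3    0.165] max [ 0.745 -0.12   0.172] rect [ 659.4 -210. ] [168.2 182.2] 0.8
```

View pics/w3.png

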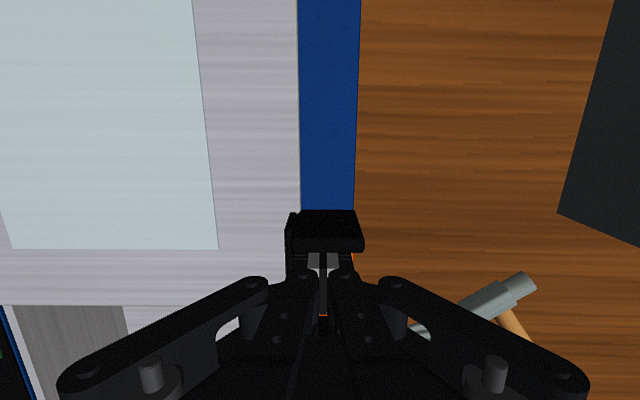

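>>> jog_arm:
  motion:
    - [-1,-7,0,0,0]
    - [-1,0,0,0,0]
    - [-1,0,0,-10,0]
    - [-1,0,0,-30,0]
    - [-1,0,0,-40,0]
    - [-1,0,0,-40,0]
    - [-1,-10,-18,0,0]
    - [-1,-19,-35,0,0]
    - [-1,-19,-35,0,0]
    - [-1,-19,-35,0,0]

```text
time: 7.6
tool_pos: [0.5531, -0.1998, 0.2981]
tcp_rot: [-3.14, -0.035, 0.001]
wrist_force: [0.2, 0.4, 0.4]
width: -0.003
grip_force: 0.0
```

>>> jog_arm:
  motion:
    - [1,-19,-35,0,0]
    - [1,-19,-35,0,0]
    - [1,-19,-35,0,0]
    - [1,-19,-35,0,0]
    - [1,-19,-35,0,0]
    - [1,-19,-35,0,0]
    - [1,-19,-35,0,0]
    - [1,-19,-35,0,0]
    - [1,-19,-35,0,0]
    - [1,-7,-19,0,0]

```text
time: 8.43
tool_pos: [0.3655, 0.1313, 0.2984]
tcp_rot: [-3.139, -0.04, 0.002]
wrist_force: [-0.6, 0.4, -1.0]
width: 0.996
grip_force: 0.0
```

>>> jog_arm:
  motion:
    - [1,0,0,0,0]
    - [1,0,0,0,0]
    - [1,0,0,0,0]

```text
time: 8.68
tool_pos: [0.3684, 0.1284, 0.2983]
tcp_rot: [3.141, 0.037, 0.0]
wrist_force: [0.3, -0.6, 0.9]
width: 1.0
grip_force: 0.0
```

```bash
python3 - <<'E'
from m import *
s=bot.read_state(); print(s["time"],s["tool_pos"],R.from_rotvec(s["tcp_rot"]).as_matrix()[:,0].round(4),s["wrist_force"])
im,P=cloud("wrist"); save(im,"w4.png"); np.savez("w4.npz",im=im,P=P)
x,y,z=np.moveaxis(P,-1,0)
m=(z>.015)&(z<.05)&(x>.3)&(x<.5)&(y>-.05)&(y<.35)
k,l,st,ce=cv2.connectedComponentsWithStats(m.astype(np.uint8))
for i in range(1,k):
    if st[i,4]>100:
        Q=P[l==i]; c,q,a=cv2.minAreaRect((Q[:,:2]*1000).astype(np.float32)); print(st[i],np.round(c),np.round(q),a,Q[:,2].max().round(3),np.median(im[l==i],0))
im,P=cloud("top"); np.savez("t4.npz",im=im,P=P)
blob(im,P,(5,180,140),(18,255,255),(.17,.23),(.3,.8,-.4,0),"release")
x,y,z=np.moveaxis(P,-1,0)
m=(z>.06)&(z<.09)&(x>.35)&(x<.7)&(y>-.35)&(y<-.05)
Q=P[m]; print("tub floor",m.sum(),Q.min(0),Q.max(0),np.median(Q,0))
E
```

```text
8.6833 [0.36840039 0.12842353 0.29830818] [0.9997 0.0237 0.    ] [ 0.34362931 -0.5885107   0.93217405]
[ 202  122   42   50 1090] [396. 274.] [70. 28.] 28.686298370361328 0.039 [241. 133. 169.]
[ 385  122   51   22 1027] [423.   6.] [29. 70.] 4.202212810516357 0.04 [241. 137. 173.]
[273 142  50  35 969] [381. 166.] [70. 29.] 66.94757080078125 0.039 [78. 79. 83.]
release 103 med [ 0.6042 -0.3244  0.1909] min [ 0.581 -0.341  0.18 ] max [ 0.627 -0.309  0.2  ] rect [ 604.8 -325. ] [45.9 31.1] 3.1
tub floor 1929 [ 0.40912377 -0.31064552  0.06006966] [ 0.61848819 -0.06597658  0.08987745] [ 0.50311234 -0.21622427  0.0709896 ]
```

View pics/w4.png

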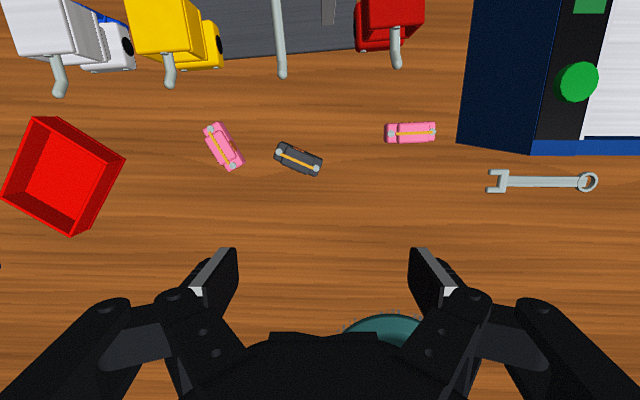

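>>> jog_arm:
  motion:
    - [1,13,-37,0,0]
    - [1,0,0,20,-7.1]
    - [1,0,0,20,-7.1]
    - [1,0,0,20,-7.1]
    - [1,0,0,20,-7.1]
    - [1,0,0,20,-7.1]
    - [1,0,0,20,-7.1]
    - [1,0,0,20,-7.1]
    - [1,0,0,20,-7.1]
    - [1,0,0,20,-7.1]

```text
time: 9.62
tool_pos: [0.3811, 0.1648, 0.1172]
tcp_rot: [2.643, 1.698, -0.001]
wrist_force: [-0.9, -0.2, -0.2]
width: 1.003
grip_force: 0.0
```

>>> jog_arm:
  motion:
    - [1,0,0,0,-1.7]
    - [1,0,0,30,0]
    - [1,0,0,0,0]
    - [1,0,0,0,0]
    - [1,0,0,0,0]

```text
time: 10.03
tool_pos: [0.381, 0.1653, 0.0887]
tcp_rot: [-2.622, -1.73, 0.001]
wrist_force: [0.0, -0.2, -0.4]
width: 0.996
grip_force: 0.0
```

```bash
python3 - <<'E'
from m import *
s=bot.read_state(); print(s["time"],s["tool_pos"],np.degrees(np.arctan2(*R.from_rotvec(s["tcp_rot"]).as_matrix()[1::-1,0])),s["q"])
im,P=cloud("wrist"); np.savez("w5.npz",im=im,P=P)
x,y,z=np.moveaxis(P,-1,0)
m=(z>.015)&(z<.05)&(x>.3)&(x<.5)&(y>.1)&(y<.24)
Q=P[m]; print(m.sum(),cv2.minAreaRect((Q[:,:2]*1000).astype(np.float32)),Q[:,2].max())
E
```

```text
10.0333 [0.38101492 0.16534973 0.08873362] 66.8273917893272 [ 3.49514024e-01 -9.56240438e-02  2.27538956e+00 -7.94495067e-05
  9.62206816e-01  7.53997803e-01]
3255 ((380.956787109375, 166.1405792236328), (69.56397247314453, 28.043338775634766), 67.5439453125) 0.03932925111137936
```

Well aligned; go down and grip.

>>> jog_arm:
  motion:
    - [1,0,0,35,0]
    - [1,0,0,30,0]
    - [1,0,0,16,0]
    - [1,0,0,0,0]
    - [-1,0,0,0,0]
    - [-1,0,0,0,0]
    - [-1,0,0,0,0]
    - [-1,0,0,0,0]
    - [-1,0,0,0,0]
    - [-1,0,0,0,0]
  force: 60

```text
time: 10.92
tool_pos: [0.3821, 0.1665, 0.0089]
tcp_rot: [2.62, 1.732, 0.005]
wrist_force: [-1.1, -0.2, 4.8]
width: 0.318
grip_force: 60.4
```

>>> jog_arm:
  motion:
    - [-1,0,0,-20,0]
    - [-1,0,0,-40,0]
    - [-1,0,0,-40,0]
    - [-1,0,0,-40,0]
    - [-1,0,0,-40,0]
    - [-1,0,0,-40,0]
    - [-1,0,0,-30,0]
    - [-1,0,0,0,0]
    - [-1,0,0,0,0]

```text
time: 11.67
tool_pos: [0.3817, 0.1664, 0.2598]
tcp_rot: [2.62, 1.732, 0.008]
wrist_force: [0.2, -0.1, -2.2]
width: 0.322
grip_force: 59.6
```

>>> jog_arm:
  motion:
    - [-1,0,0,0,7.1]
    - [-1,0,0,0,7.1]
    - [-1,0,0,0,7.1]
    - [-1,0,0,0,7.1]
    - [-1,0,0,0,7.1]
    - [-1,0,0,0,7.1]
    - [-1,0,0,0,7.1]
    - [-1,0,0,0,7.1]
    - [-1,0,0,0,7.1]
    - [-1,0,0,0,1.6]

```text
time: 12.5
tool_pos: [0.3787, 0.1653, 0.2543]
tcp_rot: [3.14, 0.03, -0.008]
wrist_force: [-0.6, 0.0, -2.3]
width: 0.316
grip_force: 59.6
```

>>> jog_arm:
  motion:
    - [-1,10,38,0,0]
    - [-1,10,39,0,0]
    - [-1,10,39,0,0]
    - [-1,10,39,0,0]
    - [-1,10,39,0,0]
    - [-1,10,39,0,0]
    - [-1,10,39,0,0]
    - [-1,10,39,0,0]
    - [-1,10,39,0,0]
    - [-1,10,39,0,0]

```text
time: 13.33
tool_pos: [0.4885, -0.2218, 0.2541]
tcp_rot: [-3.139, -0.038, 0.007]
wrist_force: [1.2, 0.7, -1.4]
width: 0.318
grip_force: 59.8
```

>>> jog_arm:
  motion:
    - [-1,10,39,0,0]
    - [-1,0,0,0,0]
    - [-1,0,0,0,0]
    - [-1,0,0,0,0]
    - [-1,0,0,0,0]

```text
time: 13.75
tool_pos: [0.5, -0.2577, 0.2556]
tcp_rot: [-3.139, -0.04, 0.004]
wrist_force: [0.0, 0.5, -1.0]
width: 0.32
grip_force: 60.0
```

```bash
python3 - <<'E'
from m import *
s=bot.read_state(); print(s["time"],s["tool_pos"],np.degrees(np.arctan2(*R.from_rotvec(s["tcp_rot"]).as_matrix()[1::-1,0])),s["width"])
im,P=cloud("wrist"); save(im,"w6.png"); np.savez("w6.npz",im=im,P=P)
x,y,z=np.moveaxis(P,-1,0)
m=(z>.063)&(z<.078)&(x>.35)&(x<.7)&(y>-.33)&(y<-.1)
Q=P[m]; print("tub floor",m.sum(),Q.min(0),Q.max(0),np.percentile(Q,[1,99],axis=0))
E
```

```text
13.75 [ 0.49999726 -0.25772704  0.25558799] 1.4638506677732344 0.31992208478513784
tub floor 18927 [ 0.42417826 -0.31003915  0.06764467] [ 0.5788473  -0.11663604  0.07799929] [[ 0.42599067 -0.30777018  0.06894089]
 [ 0.57669447 -0.11833834  0.07602736]]
```

View pics/w6.png

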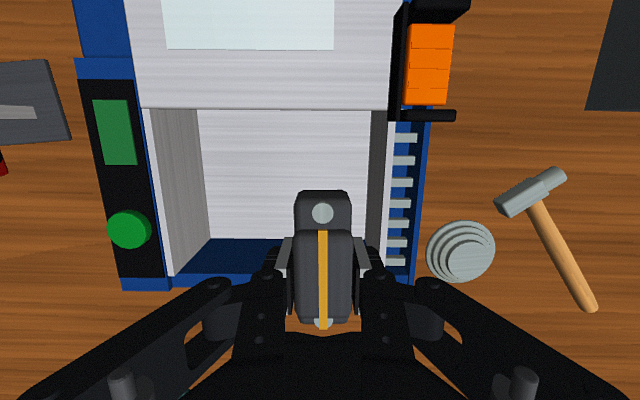

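>>> jog_arm:
  motion:
    - [-1,0,0,30,0]
    - [-1,0,0,40,0]
    - [-1,0,0,40,0]
    - [-1,0,0,30,0]
    - [-1,0,0,15,0]
    - [-1,0,0,8,0]
    - [-1,0,0,6,0]
    - [-1,0,0,0,0]
    - [-1,0,0,0,0]
    - [-1,0,0,0,0]

```text
time: 14.63
tool_pos: [0.5003, -0.2531, 0.088]
tcp_rot: [-3.133, -0.041, 0.003]
wrist_force: [0.9, 16.6, -0.3]
width: 0.318
grip_force: 64.6
```

>>> jog_arm:
  motion:
    - [-1,0,-5,0,0]
    - [-1,0,-5,0,0]
    - [-1,0,-5,0,0]
    - [-1,0,0,0,0]
    - [-1,0,0,3,0]
    - [-1,0,0,2,0]
    - [-1,0,0,0,0]
    - [-1,0,0,0,0]

```text
time: 15.3
tool_pos: [0.5004, -0.2445, 0.0829]
tcp_rot: [-3.141, -0.038, 0.001]
wrist_force: [0.6, 0.1, -1.5]
width: 0.316
grip_force: 63.8
```

>>> jog_arm:
  motion:
    - [-1,0,0,3,0]
    - [-1,0,0,0,0]
    - [-0.2,0,0,0,0]
    - [-0.2,0,0,0,0]
    - [-0.2,0,0,0,0]
    - [-0.2,0,0,-10,0]
    - [-0.2,0,0,-30,0]
    - [-0.2,0,0,-40,0]
    - [-0.2,0,0,-40,0]
    - [-0.2,0,0,-40,0]

```text
time: 16.13
tool_pos: [0.5004, -0.244, 0.2428]
tcp_rot: [3.141, 0.039, 0.0]
wrist_force: [1.3, -0.0, 0.2]
width: 0.402
grip_force: 0.0
```

>>> jog_arm:
  motion:
    - [0,0,0,-40,0]
    - [1,0,0,-20,0]
    - [1,0,0,0,0]

```text
time: 16.38
tool_pos: [0.5037, -0.2459, 0.3093]
tcp_rot: [3.135, 0.039, 0.019]
wrist_force: [-0.0, -0.7, -0.3]
width: 0.765
grip_force: 0.0
```

```bash
cat > rk.py <<'E'
from m import *
im,P=cloud("top"); x,y,z=np.moveaxis(P,-1,0)
m=(z>.184)&(z<.21)&(x>.52)&(x<.62)&(y>.02)&(y<.38)
hsv=cv2.cvtColor(im,cv2.COLOR_RGB2HSV)
Q=P[m&(hsv[...,1]<50)]; c=cv2.minAreaRect((Q[:,:2]*1000).astype(np.float32)); print("bar?",c)
for n,lo,hi in(("red",(0,170,60),(5,255,255)),("yellow",(22,150,80),(34,255,255)),("white",(0,0,90),(180,45,255))):
    k=(cv2.inRange(hsv,lo,hi)>0)&(z>.19)&(z<.215)&(x>.45)&(x<.545+(.005 if n!="white" else -.01))&(y>(.25 if n=="white" else .0))&(y<.4)
    if k.sum()>5:
        Q=P[k]; print(n,k.sum(),np.round(cv2.minAreaRect((Q[:,:2]*1000).astype(np.float32))[0],1),np.round(cv2.minAreaRect((Q[:,:2]*1000).astype(np.float32))[1],1),np.median(Q,0).round(4))
E
python3 - <<'E'
from m import *
exec(open("rk.py").read())
m=(z>.078)&(z<.15)&(x>.43)&(x<.57)&(y>-.305)&(y<-.12)
Q=P[m]; print("in tub",m.sum(),cv2.minAreaRect((Q[:,:2]*1000).astype(np.float32)),Q[:,2].max())
im2,P2=cloud("side"); save(cv2.resize(im2[180:310,210:420],None,fx=3.8,fy=3.8),"s1.png")
E
```

```text
bar? ((541.2986450195312, 216.8063201904297), (49.51488494873047, 296.3293762207031), 5.665910720825195)
red 117 [524.1  79.3] [38.  40.8] [0.5251 0.0783 0.2005]
yellow 127 [503.  257.1] [40.5 42. ] [0.5029 0.2562 0.2004]
white 172 [495.2 309.3] [ 80.3 112.3] [0.4955 0.3432 0.1997]
in tub 76 ((500.8629150390625, -212.05917358398438), (136.66220092773438, 174.54698181152344), 0.1858827769756317) 0.1097498926210736
```

View pics/s1.png

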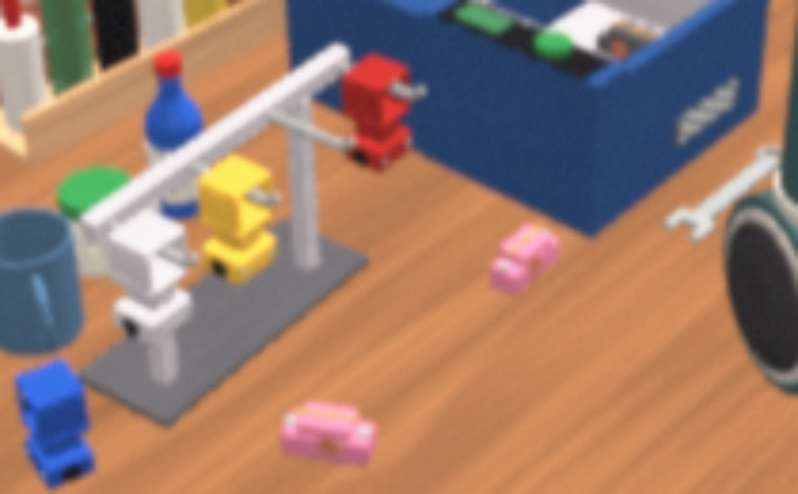

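>>> jog_arm:
  motion:
    - [0.6,-2,-35,-2,0]
    - [0.6,-3,-36,-2,0]
    - [0.6,-2,-36,-2,0]
    - [0.6,-3,-36,-2,0]
    - [0.6,-2,-36,-2,0]
    - [0.6,-3,-36,-2,0]
    - [0.6,-2,-36,0,0]
    - [0.6,-3,-36,0,0]
    - [0.6,-2,-34,0,0]
    - [0.6,0,0,0,-4.3]

```text
time: 17.32
tool_pos: [0.4685, 0.0813, 0.31]
tcp_rot: [-3.134, -0.165, 0.007]
wrist_force: [0.2, -0.1, 1.1]
width: 0.804
grip_force: 0.0
```

>>> jog_arm:
  motion:
    - [0.6,0,0,0,0]
    - [0.6,0,0,0,0]
    - [0.6,0,0,0,0]

```text
time: 17.57
tool_pos: [0.4702, 0.0754, 0.311]
tcp_rot: [3.137, 0.153, -0.004]
wrist_force: [-0.6, 0.1, 0.1]
width: 0.797
grip_force: 0.0
```

```bash
cat > ws.py <<'E'
from m import *
# wrist view: stems' eye tops, crossbar
s=bot.read_state(); print(s["time"],s["tool_pos"].round(4),np.degrees(np.arctan2(*R.from_rotvec(s["tcp_rot"]).as_matrix()[1::-1,0])).round(2),s["width"])
im,P=cloud("wrist"); x,y,z=np.moveaxis(P,-1,0)
hsv=cv2.cvtColor(im,cv2.COLOR_RGB2HSV)
def rect(n,k):
    k=cv2.morphologyEx(k.astype(np.uint8),cv2.MORPH_OPEN,np.ones((3,3)))
    q,l,st,_=cv2.connectedComponentsWithStats(k)
    if q<2: return
    i=1+st[1:,4].argmax()
    Q=P[l==i]; c,d,a=cv2.minAreaRect((Q[:,:2]*1000).astype(np.float32)); print(n,st[i],np.round(c,1),np.round(d,1),round(a,1),"z",np.median(Q[:,2]).round(4))
box=(x>.4)&(x<.65)&(y>.0)&(y<.42)
rect("red",(cv2.inRange(hsv,(0,170,50),(6,255,255))>0)&(z>.193)&(z<.212)&box)
rect("yellow",(cv2.inRange(hsv,(20,150,60),(34,255,255))>0)&(z>.193)&(z<.212)&box)
rect("grey",(cv2.inRange(hsv,(0,0,60),(180,50,255))>0)&(z>.193)&(z<.212)&box)
E
python3 - <<'E'
exec(open("ws.py").read())
save(im,"w7.png"); np.savez("w7.npz",im=im,P=P)
E
```

```text
17.5667 [0.4702 0.0754 0.311 ] 5.59 0.7967574163668459
red [ 301  112   49   47 2222] [525.6  79. ] [39.1 41.6] 6.1 z 0.1998
yellow [  92  117   59   47 2336] [503.9 255.6] [39.5 42.9] 5.6 z 0.1997
grey [   0   68  344   28 7353] [557.9 211.5] [ 19.7 286.4] 6.3 z 0.1997
```

View pics/w7.png

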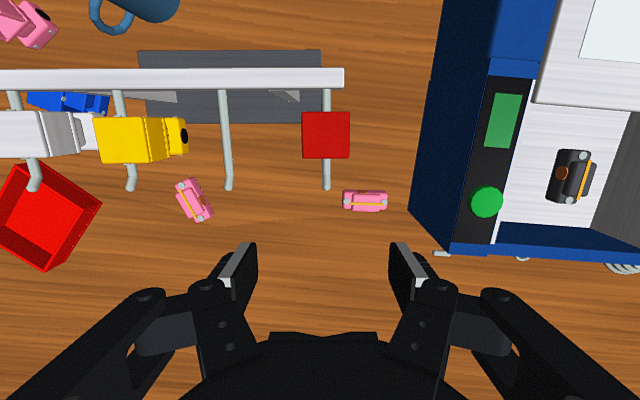

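>>> jog_arm:
  motion:
    - [0.6,28,1,0,-0.4]
    - [0.6,28,1,0,0]
    - [0.6,0,0,40,0]
    - [0.6,0,0,40,0]
    - [0.6,0,0,30,0]
    - [0.6,0,0,20,0]
    - [0.6,0,0,16,0]
    - [0.6,0,0,0,0]
    - [0.6,0,0,0,0]
  force: 80

```text
time: 18.37
tool_pos: [0.5259, 0.0788, 0.1652]
tcp_rot: [3.137, 0.164, -0.005]
wrist_force: [0.8, -0.5, 0.4]
width: 0.801
grip_force: 0.0
```

>>> jog_arm:
  motion:
    - [-1,0,0,0,0]
    - [-1,0,0,0,0]
    - [-1,0,0,0,0]
    - [-1,0,0,0,0]
    - [-1,0,0,0,0]
    - [-1,0,0,-5,0]
    - [-1,0,0,-5,0]
    - [-1,0,0,-5,0]
    - [-1,0,0,0,0]
    - [-1,0,0,0,0]

```text
time: 19.2
tool_pos: [0.5267, 0.08, 0.1815]
tcp_rot: [-3.137, -0.168, -0.001]
wrist_force: [0.1, 0.4, -2.1]
width: 0.48
grip_force: 80.8
```

>>> jog_arm:
  motion:
    - [-1,-10,0,0,0]
    - [-1,-15,0,0,0]
    - [-1,-15,0,0,0]
    - [-1,-15,0,0,0]
    - [-1,-15,0,0,0]
    - [-1,-15,0,0,0]
    - [-1,-10,0,0,0]
    - [-1,0,0,0,0]
    - [-1,0,0,0,0]

```text
time: 19.95
tool_pos: [0.4318, 0.0698, 0.1812]
tcp_rot: [-3.137, -0.168, -0.001]
wrist_force: [0.9, -0.4, -0.9]
width: 0.482
grip_force: 80.8
```

>>> jog_arm:
  motion:
    - [-1,0,0,-35,0]
    - [-1,0,0,-40,0]
    - [-1,0,0,-40,4.9]
    - [-1,15,35,-15,0]
    - [-1,15,35,0,0]
    - [-1,15,35,0,0]
    - [-1,15,35,0,0]
    - [-1,15,35,0,0]
    - [-1,15,35,0,0]
    - [-1,15,35,0,0]

```text
time: 20.78
tool_pos: [0.5438, -0.1752, 0.3111]
tcp_rot: [3.141, 0.033, 0.001]
wrist_force: [1.0, 1.4, -2.1]
width: 0.477
grip_force: 81.8
```

>>> jog_arm:
  motion:
    - [-1,0,0,0,0]
    - [-1,0,0,0,0]
    - [-1,0,0,0,0]
    - [-1,0,0,0,0]

```text
time: 21.12
tool_pos: [0.5424, -0.1722, 0.3111]
tcp_rot: [-3.141, -0.034, 0.001]
wrist_force: [-0.3, -0.1, -2.1]
width: 0.479
grip_force: 82.2
```

>>> jog_arm:
  motion:
    - [-1,0,0,30,0]
    - [-1,0,0,40,0]
    - [-1,0,0,40,0]
    - [-1,0,0,35,0]
    - [-1,0,0,20,0]
    - [-1,0,0,12,0]
    - [-1,0,0,10,0]
    - [-1,0,0,0,0]
    - [-1,0,0,0,0]
    - [-1,0,0,0,0]

```text
time: 21.95
tool_pos: [0.5439, -0.1732, 0.1262]
tcp_rot: [3.14, 0.034, 0.005]
wrist_force: [0.5, -0.2, -2.4]
width: 0.475
grip_force: 82.6
```

>>> jog_arm:
  motion:
    - [-1,0,0,2,0]
    - [-1,0,0,1,0]
    - [-1,0,0,0,0]
    - [-1,0,0,0,0]

```text
time: 22.28
tool_pos: [0.5433, -0.1733, 0.1225]
tcp_rot: [3.141, 0.033, 0.003]
wrist_force: [0.9, 0.5, 3.5]
width: 0.479
grip_force: 83.0
```

>>> jog_arm:
  motion:
    - [0.2,0,0,0,0]
    - [0.2,0,0,0,0]
    - [0.2,0,0,0,0]
    - [0.2,0,0,-10,0]
    - [0.2,0,0,-20,0]
    - [0.2,0,0,-40,0]
    - [0.2,0,0,-40,0]
    - [0.2,0,0,-40,0]
    - [0.2,0,0,-38,0]
    - [0.6,-8,-39,0,0]

```text
time: 23.12
tool_pos: [0.5387, -0.1397, 0.3203]
tcp_rot: [3.133, 0.026, 0.026]
wrist_force: [1.4, 1.4, 1.3]
width: 0.725
grip_force: 0.0
```

>>> jog_arm:
  motion:
    - [0.6,-8,-39,0,0]
    - [0.6,-8,-39,0,0]
    - [0.6,-8,-39,0,0]
    - [0.6,-8,-39,0,0]
    - [0.6,-8,-39,0,0]
    - [0.6,-8,-39,0,0]
    - [0.6,-8,-39,0,0]
    - [0.6,-8,-39,0,0]
    - [0.6,-8,-39,0,0]
    - [0.6,-6,-35,0,0]

```text
time: 23.95
tool_pos: [0.4462, 0.2523, 0.3103]
tcp_rot: [-3.141, -0.034, -0.001]
wrist_force: [-0.1, 0.1, -0.1]
width: 0.799
grip_force: 0.0
```

>>> jog_arm:
  motion:
    - [0.6,0,0,0,-4.8]
    - [0.6,0,0,0,0]
    - [0.6,0,0,0,0]
    - [0.6,0,0,0,0]

```text
time: 24.28
tool_pos: [0.4475, 0.2495, 0.3096]
tcp_rot: [3.137, 0.161, 0.0]
wrist_force: [0.4, 0.1, 0.5]
width: 0.801
grip_force: 0.0
```

```bash
python3 - <<'E'
exec(open("ws.py").read())
rect("white",(cv2.inRange(hsv,(0,0,60),(180,50,255))>0)&(z>.193)&(z<.212)&box&(x<.525)&(y>.3))
im2,P2=cloud("top"); blob(im2,P2,(0,170,60),(5,255,255),(.06,.2),(.43,.6,-.3,-.12),"red in tub")
E
```

```text
24.2833 [0.4475 0.2495 0.3096] 5.88 0.8008838227494738
yellow [ 298  110   49   48 2296] [504.2 256.2] [39.7 41.6] 5.9 z 0.1998
grey [ 192   61  370   49 8147] [548.1 216.4] [ 37.  299.2] 5.7 z 0.1997
white [ 191   98   54   88 2571] [487.4 344.2] [74.7 41.7] 6.7 z 0.1997
red in tub 108 med [ 0.5373 -0.169   0.1537] min [ 0.521 -0.188  0.095] max [ 0.556 -0.151  0.163] rect [ 538.5 -169.7] [37.1 34.5] 89.6
```

>>> jog_arm:
  motion:
    - [0.6,28,0,0,0]
    - [0.6,29,-1,0,0]
    - [0.6,0,0,40,0]
    - [0.6,0,0,40,0]
    - [0.6,0,0,30,0]
    - [0.6,0,0,20,0]
    - [0.6,0,0,15,0]
    - [0.6,0,0,0,0]
    - [0.6,0,0,0,0]
  force: 80

```text
time: 25.13
tool_pos: [0.5036, 0.2559, 0.1635]
tcp_rot: [3.137, 0.162, -0.003]
wrist_force: [0.4, -0.0, -0.4]
width: 0.801
grip_force: 0.0
```

>>> jog_arm:
  motion:
    - [-1,0,0,0,0]
    - [-1,0,0,0,0]
    - [-1,0,0,0,0]
    - [-1,0,0,0,0]
    - [-1,0,0,0,0]
    - [-1,0,0,-5,0]
    - [-1,0,0,-5,0]
    - [-1,0,0,-5,0]
    - [-1,0,0,0,0]
    - [-1,0,0,0,0]

```text
time: 25.97
tool_pos: [0.504, 0.2573, 0.1796]
tcp_rot: [-3.137, -0.165, -0.001]
wrist_force: [1.0, 0.3, -0.4]
width: 0.481
grip_force: 80.7
```

>>> jog_arm:
  motion:
    - [-1,-10,0,0,0]
    - [-1,-15,0,0,0]
    - [-1,-15,0,0,0]
    - [-1,-15,0,0,0]
    - [-1,-15,0,0,0]
    - [-1,-15,0,0,0]
    - [-1,-10,0,0,0]
    - [-1,0,0,0,0]
    - [-1,0,0,0,0]

```text
time: 26.72
tool_pos: [0.409, 0.2471, 0.1792]
tcp_rot: [-3.137, -0.166, -0.001]
wrist_force: [0.2, -0.5, -0.4]
width: 0.483
grip_force: 80.7
```

>>> jog_arm:
  motion:
    - [-1,0,0,-35,0]
    - [-1,0,0,-40,0]
    - [-1,0,0,-40,4.8]
    - [-1,7,38,-15,0]
    - [-1,7,38,0,0]
    - [-1,7,38,0,0]
    - [-1,7,38,0,0]
    - [-1,7,38,0,0]
    - [-1,7,38,0,0]
    - [-1,7,38,0,0]

```text
time: 27.55
tool_pos: [0.465, -0.02, 0.3097]
tcp_rot: [3.141, 0.033, 0.002]
wrist_force: [1.3, 1.0, -1.4]
width: 0.481
grip_force: 81.4
```

>>> jog_arm:
  motion:
    - [-1,7,39,0,0]
    - [-1,7,39,0,0]
    - [-1,7,39,0,0]
    - [-1,8,39,0,0]
    - [-1,0,0,0,0]
    - [-1,0,0,0,0]
    - [-1,0,0,0,0]
    - [-1,0,0,0,0]

```text
time: 28.22
tool_pos: [0.4965, -0.1724, 0.3091]
tcp_rot: [-3.141, -0.034, 0.0]
wrist_force: [-1.1, 0.5, -1.7]
width: 0.484
grip_force: 81.9
```

```bash
python3 - <<'E'
exec(open("ws.py").read())
save(im,"w8.png")
blob(im,P,(0,170,60),(5,255,255),(.145,.17),(.43,.6,-.3,-.12),"red in tub")
blob(im,P,(20,150,60),(34,255,255),(.2,.4),(.4,.6,-.3,-.1),"yellow held")
E
```

```text
28.2167 [ 0.4965 -0.1724  0.3091] 1.25 0.4844666789305561
grey [  0  94  46  24 907] [571.3  87.4] [16.2 41.3] 5.1 z 0.1994
red in tub 1536 med [ 0.5419 -0.1733  0.1538] min [ 0.522 -0.194  0.151] max [ 0.561 -0.153  0.157] rect [ 541.1 -173.4] [38.4 41. ] 1.2
yellow held 11082 med [ 0.5047 -0.1717  0.3419] min [ 0.476 -0.195  0.263] max [ 0.516 -0.149  0.344] rect [ 495.9 -172.1] [40.7 46.3] 0.3
```

View pics/w8.png

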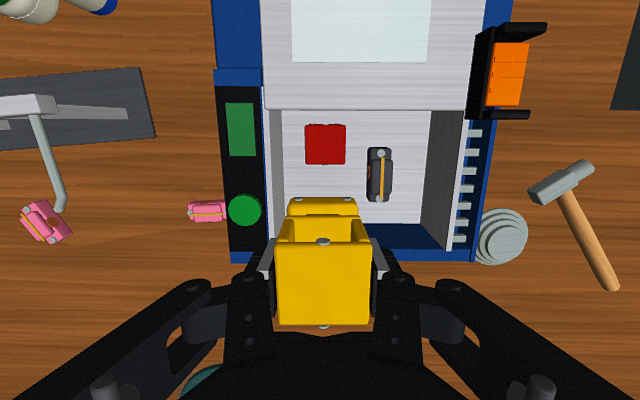

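>>> jog_arm:
  motion:
    - [-1,0,0,30,0]
    - [-1,0,0,40,0]
    - [-1,0,0,40,0]
    - [-1,0,0,35,0]
    - [-1,0,0,20,0]
    - [-1,0,0,12,0]
    - [-1,0,0,9,0]
    - [-1,0,0,0,0]
    - [-1,0,0,0,0]
    - [-1,0,0,0,0]

```text
time: 29.1
tool_pos: [0.498, -0.1735, 0.1253]
tcp_rot: [3.14, 0.034, 0.005]
wrist_force: [-0.1, 0.6, -1.1]
width: 0.478
grip_force: 81.8
```

>>> jog_arm:
  motion:
    - [-1,0,0,2,0]
    - [-1,0,0,1,0]
    - [-1,0,0,0,0]
    - [-1,0,0,0,0]

```text
time: 29.43
tool_pos: [0.4968, -0.1733, 0.1209]
tcp_rot: [3.141, 0.033, 0.002]
wrist_force: [-0.6, 0.2, 0.6]
width: 0.482
grip_force: 81.8
```

>>> jog_arm:
  motion:
    - [-1,0,0,1,0]
    - [0.2,0,0,0,0]
    - [0.2,0,0,0,0]
    - [0.2,0,0,0,0]
    - [0.2,0,0,-10,0]
    - [0.2,0,0,-20,0]
    - [0.2,0,0,-40,0]
    - [0.2,0,0,-40,0]
    - [0.2,0,0,-40,0]
    - [0.2,0,0,-38,0]

```text
time: 30.27
tool_pos: [0.4962, -0.173, 0.3102]
tcp_rot: [3.141, 0.033, 0.002]
wrist_force: [0.2, -0.9, -0.3]
width: 0.597
grip_force: 0.0
```

>>> jog_arm:
  motion:
    - [0.6,-4,-37,0,0]
    - [0.6,-4,-37,0,0]
    - [0.6,-4,-37,0,0]
    - [0.6,-4,-37,0,0]
    - [0.6,-4,-37,0,0]
    - [0.6,-4,-37,0,0]
    - [0.6,-4,-37,0,0]
    - [0.6,-4,-37,0,0]
    - [0.6,-4,-37,0,0]
    - [0.6,-4,-37,0,0]

```text
time: 31.1
tool_pos: [0.4479, 0.1977, 0.3082]
tcp_rot: [-3.141, -0.034, -0.002]
wrist_force: [1.2, 0.2, 1.0]
width: 0.798
grip_force: 0.0
```

>>> jog_arm:
  motion:
    - [0.6,-4,-37,0,0]
    - [0.6,-4,-37,0,0]
    - [0.6,0,-37,0,0]
    - [0.6,0,-32,0,0]
    - [0.6,0,0,0,-4.8]
    - [0.6,0,0,0,0]
    - [0.6,0,0,0,0]
    - [0.6,0,0,0,0]

```text
time: 31.77
tool_pos: [0.4375, 0.3381, 0.3076]
tcp_rot: [3.137, 0.161, 0.0]
wrist_force: [1.1, 0.1, 0.3]
width: 0.798
grip_force: 0.0
```

```bash
python3 - <<'E'
exec(open("ws.py").read())
rect("white",(cv2.inRange(hsv,(0,0,60),(180,50,255))>0)&(z>.1975)&(z<.206)&box&(x<.525)&(y>.3))
save(im,"w9.png")
im2,P2=cloud("top"); blob(im2,P2,(20,150,60),(34,255,255),(.145,.17),(.43,.6,-.3,-.12),"yellow in tub")
E
```

```text
31.7667 [0.4375 0.3381 0.3076] 5.88 0.7976454897954735
grey [ 302   60  338   27 7454] [555.  227.9] [ 19.2 277.7] 5.9 z 0.1998
white [ 297  101   50   51 2323] [500.4 346.1] [41.2 41.3] 5.5 z 0.1998
yellow in tub 111 med [ 0.4954 -0.1692  0.1542] min [ 0.477 -0.188  0.146] max [ 0.514 -0.151  0.164] rect [ 495.4 -169.3] [37.6 37.4] 0.4
```

View pics/w9.png

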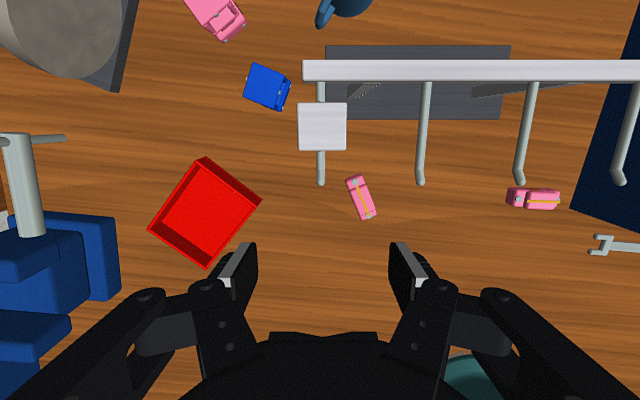

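>>> jog_arm:
  motion:
    - [0.6,31,0,0,0]
    - [0.6,32,-1,0,0]
    - [0.6,0,0,40,0]
    - [0.6,0,0,40,0]
    - [0.6,0,0,30,0]
    - [0.6,0,0,20,0]
    - [0.6,0,0,13,0]
    - [0.6,0,0,0,0]
    - [0.6,0,0,0,0]
  force: 80

```text
time: 32.62
tool_pos: [0.5003, 0.3459, 0.1645]
tcp_rot: [3.137, 0.163, -0.0]
wrist_force: [-0.2, 0.3, 1.2]
width: 0.8
grip_force: 0.0
```

>>> jog_arm:
  motion:
    - [-1,0,0,0,0]
    - [-1,0,0,0,0]
    - [-1,0,0,0,0]
    - [-1,0,0,0,0]
    - [-1,0,0,0,0]
    - [-1,0,0,-5,0]
    - [-1,0,0,-5,0]
    - [-1,0,0,-5,0]
    - [-1,0,0,0,0]
    - [-1,0,0,0,0]

```text
time: 33.45
tool_pos: [0.5001, 0.3465, 0.1796]
tcp_rot: [-3.137, -0.165, -0.001]
wrist_force: [0.1, -0.1, -1.7]
width: 0.476
grip_force: 80.6
```

>>> jog_arm:
  motion:
    - [-1,-10,0,0,0]
    - [-1,-15,0,0,0]
    - [-1,-15,0,0,0]
    - [-1,-15,0,0,0]
    - [-1,-15,0,0,0]
    - [-1,-15,0,0,0]
    - [-1,-10,0,0,0]
    - [-1,0,0,0,0]
    - [-1,0,0,0,0]

```text
time: 34.2
tool_pos: [0.4051, 0.3364, 0.1792]
tcp_rot: [3.137, 0.166, 0.0]
wrist_force: [0.9, 0.1, -1.7]
width: 0.483
grip_force: 80.6
```

>>> jog_arm:
  motion:
    - [-1,0,0,-35,0]
    - [-1,0,0,-40,0]
    - [-1,0,0,-40,4.8]
    - [-1,0,36,-15,0]
    - [-1,2,36,0,0]
    - [-1,2,36,0,0]
    - [-1,2,36,0,0]
    - [-1,2,36,0,0]
    - [-1,2,36,0,0]
    - [-1,2,36,0,0]

```text
time: 35.03
tool_pos: [0.4236, 0.0829, 0.3097]
tcp_rot: [3.141, 0.033, 0.002]
wrist_force: [0.3, 0.7, -1.5]
width: 0.48
grip_force: 81.5
```

>>> jog_arm:
  motion:
    - [-1,3,37,0,0]
    - [-1,3,37,0,0]
    - [-1,3,37,0,0]
    - [-1,3,37,0,0]
    - [-1,4,37,0,0]
    - [-1,4,37,0,0]
    - [-1,4,37,0,0]
    - [-1,0,0,0,0]
    - [-1,0,0,0,0]
    - [-1,0,0,0,0]

```text
time: 35.87
tool_pos: [0.4525, -0.174, 0.3091]
tcp_rot: [-3.141, -0.031, 0.001]
wrist_force: [-0.4, 0.3, -1.3]
width: 0.48
grip_force: 81.8
```

```bash
python3 - <<'E'
exec(open("ws.py").read())
blob(im,P,(0,170,60),(5,255,255),(.145,.17),(.43,.6,-.3,-.12),"red in tub")
blob(im,P,(20,150,60),(34,255,255),(.145,.17),(.4,.6,-.3,-.1),"yellow tub")
blob(im,P,(0,0,60),(180,60,255),(.2,.36),(.4,.51,-.26,-.1),"held")
print(s["wrist_force"])
E
```

```text
35.8667 [ 0.4525 -0.174   0.3091] 1.14 0.4797556086773029
grey [  0  35  31  26 670] [571.7  80.1] [16.3 27.3] 7.7 z 0.1992
red in tub 1742 med [ 0.5416 -0.1733  0.1539] min [ 0.521 -0.194  0.151] max [ 0.561 -0.153  0.156] rect [ 540.7 -173.4] [39.1 40.9] 1.3
yellow tub 1540 med [ 0.4964 -0.1726  0.1539] min [ 0.476 -0.193  0.145] max [ 0.516 -0.152  0.157] rect [ 495.5 -172.6] [39.9 40.7] 0.5
held 11941 med [ 0.462  -0.1732  0.3413] min [ 0.43  -0.202  0.262] max [ 0.473 -0.146  0.354] rect [ 451.4 -174.7] [43.2 56. ] 3.2
[-0.36221004  0.34296217 -1.258586  ]
```

>>> jog_arm:
  motion:
    - [-1,-1,0,30,0]
    - [-1,0,0,40,0]
    - [-1,0,0,35,0]
    - [-1,0,0,25,0]
    - [-1,0,0,15,0]
    - [-1,0,0,15,0]
    - [-1,0,0,10,0]
    - [-1,0,0,10,0]
    - [-1,0,0,5,0]
    - [-1,0,0,0,0]

```text
time: 36.75
tool_pos: [0.451, -0.173, 0.1235]
tcp_rot: [-3.141, -0.035, 0.002]
wrist_force: [-0.0, 0.5, -1.3]
width: 0.481
grip_force: 81.7
```

>>> jog_arm:
  motion:
    - [-1,0,0,1,0]
    - [-1,0,0,1,0]
    - [-1,0,0,0,0]
    - [-1,0,0,0,0]

```text
time: 37.08
tool_pos: [0.4519, -0.174, 0.123]
tcp_rot: [3.141, 0.033, 0.002]
wrist_force: [0.6, -0.2, -1.6]
width: 0.477
grip_force: 81.7
```

>>> jog_arm:
  motion:
    - [-1,0,0,2,0]
    - [0.2,0,0,0,0]
    - [0.2,0,0,0,0]
    - [0.2,0,0,0,0]
    - [0.2,0,0,-10,0]
    - [0.2,0,0,-20,0]
    - [0.2,0,0,-40,0]
    - [0.2,0,0,-40,0]
    - [0.2,0,0,-40,0]
    - [0.2,0,0,-30,0]

```text
time: 37.92
tool_pos: [0.4521, -0.174, 0.305]
tcp_rot: [3.14, 0.033, 0.006]
wrist_force: [1.3, -0.6, 0.5]
width: 0.603
grip_force: 0.0
```

>>> jog_arm:
  motion:
    - [-1,25,26,0,0]
    - [-1,25,26,0,0]
    - [-1,25,26,0,0]
    - [-1,25,26,0,0]
    - [-1,25,25,0,0]
    - [-1,26,25,0,0]
    - [-1,0,0,0,0]
    - [-1,0,0,0,0]
    - [-1,0,0,0,0]
    - [-1,0,0,0,0]

```text
time: 38.75
tool_pos: [0.6051, -0.3237, 0.3011]
tcp_rot: [-3.141, -0.034, -0.0]
wrist_force: [-0.6, -0.6, -0.4]
width: 0.0
grip_force: 0.0
```

```bash
python3 - <<'E'
exec(open("ws.py").read())
im2,P2=cloud("side")
im,P=cloud("top")
for a,b in((im,P),(im2,P2)):
    blob(a,b,(5,180,140),(18,255,255),(.17,.23),(.3,.8,-.4,-.25),"release")
x,y,z=np.moveaxis(P,-1,0); m=(x>.42)&(x<.57)&(y>-.31)&(y<-.12); print("max z in tub",np.percentile(z[m],[50,99,100]))
save(np.vstack([cv2.resize(im[150:250,310:450],(560,400)),]),"t10.png")
E
```

```text
38.75 [ 0.6051 -0.3237  0.3011] 1.24 0.0002234466074734586
release 13 med [ 0.5861 -0.3349  0.1912] min [ 0.582 -0.34   0.184] max [ 0.597 -0.327  0.197] rect [ 589.4 -332.6] [14.3 13. ] 4.8
release 36 med [ 0.6037 -0.3189  0.1945] min [ 0.578 -0.331  0.189] max [ 0.63  -0.302  0.199] rect [ 604.3 -318.2] [23.9 53.6] 81.6
max z in tub [0.6649924  0.73375554 0.740984  ]
```

View pics/t10.png

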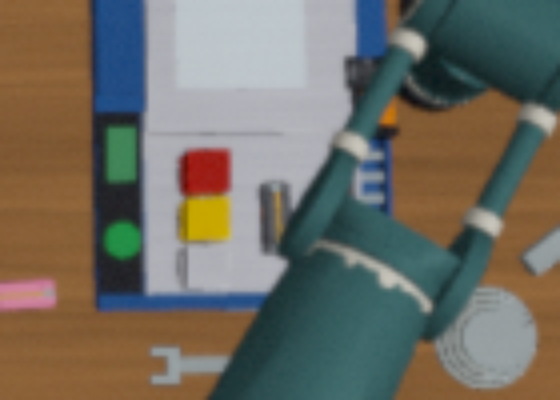

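>>> jog_arm:
  motion:
    - [-1,0,1,30,0]
    - [-1,0,0,35,0]
    - [-1,0,0,25,0]
    - [-1,0,0,10,0]
    - [-1,0,0,5,0]
    - [-1,0,0,5,0]
    - [-1,0,0,4,0]
    - [-1,0,0,4,0]
    - [-1,0,0,0,0]
    - [-1,0,0,0,0]

```text
time: 39.73
tool_pos: [0.6066, -0.3258, 0.1847]
tcp_rot: [3.14, 0.033, 0.004]
wrist_force: [-1.7, 1.5, 6.2]
width: 0.003
grip_force: 2.8
```

>>> jog_arm:
  motion:
    - [-1,0,0,1,0]
    - [-1,0,0,1,0]
    - [-1,0,0,0,0]
    - [-1,0,0,0,0]

```text
time: 40.07
tool_pos: [0.6067, -0.3258, 0.1831]
tcp_rot: [3.14, 0.034, 0.004]
wrist_force: [-2.3, 2.0, 6.6]
width: 0.002
grip_force: 3.3
```

>>> jog_arm:
  motion:
    - [-1,0,0,2,0]
    - [-1,0,0,0,0]
    - [-1,-5,0,0,0]
    - [-1,-10,0,0,0]
    - [-1,-10,0,0,0]
    - [-1,-10,0,0,0]
    - [-1,-10,0,0,0]
    - [-1,0,0,0,0]
    - [-1,0,0,0,0]

```text
time: 40.82
tool_pos: [0.5618, -0.3268, 0.1817]
tcp_rot: [3.14, 0.033, 0.006]
wrist_force: [-1.5, 2.7, 8.1]
width: -0.002
grip_force: 3.7
```

>>> jog_arm:
  motion:
    - [-1,-10,0,0,0]
    - [-1,-14,0,0,0]
    - [-1,-14,0,0,0]
    - [-1,-14,0,0,0]
    - [-1,-14,0,0,0]
    - [-1,-14,0,0,0]
    - [-1,-14,0,0,0]
    - [-1,-10,0,0,0]
    - [-1,0,0,0,0]
    - [-1,0,0,0,0]

```text
time: 41.65
tool_pos: [0.4575, -0.3291, 0.1813]
tcp_rot: [3.14, 0.032, 0.006]
wrist_force: [-1.1, 3.6, 7.8]
width: -0.001
grip_force: 3.8
```

>>> jog_arm:
  motion:
    - [-1,-5,0,0,0]
    - [-1,-5,0,0,0]
    - [-1,-5,0,0,0]
    - [-1,-5,0,0,0]
    - [-1,0,0,0,0]
    - [-1,0,0,0,0]
    - [-1,0,0,0,0]

```text
time: 42.23
tool_pos: [0.4395, -0.3307, 0.1821]
tcp_rot: [3.137, 0.033, 0.011]
wrist_force: [1.3, 1.2, 7.0]
width: -0.001
grip_force: 3.6
```

>>> jog_arm:
  motion:
    - [-1,0,0,1,0]
    - [-1,-3,0,0,0]
    - [-1,-3,0,0,0]
    - [-1,-3,0,0,0]
    - [-1,0,0,0,0]
    - [-1,0,0,0,0]

```text
time: 42.73
tool_pos: [0.4314, -0.3315, 0.1816]
tcp_rot: [3.135, 0.033, 0.014]
wrist_force: [3.8, 0.9, 8.2]
width: 0.0
grip_force: 3.7
```

>>> jog_arm:
  motion:
    - [-1,-3,0,0,0]
    - [-1,-2,0,0,0]
    - [-1,0,0,0,0]
    - [-1,0,0,0,0]

```text
time: 43.07
tool_pos: [0.4292, -0.3317, 0.1818]
tcp_rot: [3.135, 0.032, 0.023]
wrist_force: [12.9, 0.8, 3.3]
width: 0.006
grip_force: 10.0
```

>>> jog_arm:
  motion:
    - [-1,0,0,1,0]
    - [-1,-2,0,0,0]
    - [-1,0,0,0,0]
    - [-1,0,0,0,0]

```text
time: 43.4
tool_pos: [0.4292, -0.3317, 0.1818]
tcp_rot: [3.134, 0.032, 0.03]
wrist_force: [16.7, 1.9, 5.8]
width: -0.003
grip_force: 13.1
```

>>> jog_arm:
  motion:
    - [-1,4,0,0,0]
    - [-1,0,0,-5,0]
    - [-1,0,0,-5,0]
    - [-1,0,0,-10,0]
    - [-1,3,0,-20,0]
    - [-1,0,0,-30,0]
    - [-1,0,0,-30,0]
    - [-1,0,0,-30,0]
    - [-1,0,0,0,0]

```text
time: 44.15
tool_pos: [0.4309, -0.332, 0.3152]
tcp_rot: [3.132, 0.033, 0.017]
wrist_force: [0.7, -0.4, 1.6]
width: 0.001
grip_force: 0.0
```

>>> jog_arm:
  motion:
    - [-1,6,-34,0,0]
    - [-1,6,-34,0,0]
    - [-1,6,-34,0,0]
    - [-1,0,-34,0,0]
    - [-1,0,-34,0,0]
    - [-1,0,-34,0,0]
    - [-1,0,-34,0,0]
    - [-1,0,0,0,0]
    - [-1,0,0,0,0]
    - [-1,0,0,0,0]

```text
time: 44.98
tool_pos: [0.4411, -0.0913, 0.3068]
tcp_rot: [3.14, 0.035, 0.002]
wrist_force: [-0.2, -0.2, -0.7]
width: -0.001
grip_force: 0.0
```

```bash
python3 - <<'E'
exec(open("ws.py").read())
def key(P,im,lab):
    x,y,z=np.moveaxis(P,-1,0); hsv=cv2.cvtColor(im,cv2.COLOR_RGB2HSV)
    k=(cv2.inRange(hsv,(50,150,60),(80,255,255))>0)&(z>.168)&(z<.18)&(x>.44)&(x<.505)&(y>-.13)&(y<-.06)
    if k.sum()<5: print(lab,"none"); return
    Q=P[k]; print(lab,k.sum(),cv2.minEnclosingCircle((Q[:,:2]*1000).astype(np.float32)),np.median(Q[:,2]))
key(P,im,"key w")
blob(im,P,(5,180,140),(18,255,255),(.17,.23),(.3,.8,-.4,-.25),"rel w")
for n in("top","side"):
    a,b=cloud(n); key(b,a,n); blob(a,b,(5,180,140),(18,255,255),(.17,.23),(.3,.8,-.4,-.25),n)
print(s["wrist_force"])
E
```

```text
44.9833 [ 0.4411 -0.0913  0.3068] 1.27 -0.0007151274749675304
grey [   0   20  129   36 3154] [566.8 119.9] [ 18.5 105.9] 5.8 z 0.1995
key w 933 ((474.5560607910156, -91.78179931640625), 16.68318748474121) 0.17341853941933671
rel w 1528 med [ 0.4472 -0.327   0.1903] min [ 0.421 -0.343  0.187] max [ 0.47  -0.313  0.193] rect [ 445.8 -328.1] [49. 30.] 0.7
top none
top 109 med [ 0.4433 -0.3277  0.1905] min [ 0.421 -0.342  0.183] max [ 0.469 -0.313  0.201] rect [ 445.2 -327.8] [47.5 28.8] 0.1
side 27 ((470.124267578125, -83.54859924316406), 13.922700881958008) 0.17568218803333202
side 38 med [ 0.4436 -0.3218  0.1941] min [ 0.417 -0.334  0.19 ] max [ 0.474 -0.304  0.2  ] rect [ 445.8 -318.9] [28.3 58.9] 84.4
[-0.1787807  -0.22177517 -0.66945645]
```

>>> jog_arm:
  motion:
    - [-1,17,1,0,0]
    - [-1,16,0,0,0]
    - [-1,0,0,40,0]
    - [-1,0,0,40,0]
    - [-1,0,0,25,0]
    - [-1,0,0,15,0]
    - [-1,0,0,8,0]
    - [-1,0,0,0,0]
    - [-1,0,0,0,0]
    - [-1,0,0,0,0]

```text
time: 45.97
tool_pos: [0.4749, -0.092, 0.1799]
tcp_rot: [3.141, 0.032, 0.004]
wrist_force: [-0.1, 0.9, -0.5]
width: -0.001
grip_force: 0.0
```

>>> jog_arm:
  motion:
    - [-1,0,0,1,0]
    - [-1,0,0,1,0]
    - [-1,0,0,0,0]
    - [-1,0,0,0,0]

```text
time: 46.3
tool_pos: [0.474, -0.0912, 0.1768]
tcp_rot: [3.141, 0.034, 0.001]
wrist_force: [-0.4, 0.9, 0.7]
width: 0.001
grip_force: 0.0
```

>>> jog_arm:
  motion:
    - [-1,0,0,1,0]
    - [-1,0,0,1,0]
    - [-1,0,0,1,0]
    - [-1,0,0,0,0]
    - [-1,0,0,0,0]
    - [-1,0,0,0,0]

```text
time: 46.8
tool_pos: [0.4737, -0.0912, 0.1733]
tcp_rot: [-3.141, -0.033, 0.0]
wrist_force: [-0.3, -0.5, 0.7]
width: 0.003
grip_force: 0.6
```

>>> jog_arm:
  motion:
    - [-1,0,0,0.5,0]
    - [-1,0,0,0.5,0]
    - [-1,0,0,0,0]
    - [-1,0,0,0,0]
    - [-1,0,0,0,0]

```text
time: 47.22
tool_pos: [0.4737, -0.0912, 0.1725]
tcp_rot: [-3.141, -0.033, -0.0]
wrist_force: [-1.5, -0.3, 3.4]
width: -0.002
grip_force: 1.8
```

>>> jog_arm:
  motion:
    - [-1,0,0,0.5,0]
    - [-1,0,0,0.5,0]
    - [-1,0,0,0,0]
    - [-1,0,0,0,0]
    - [-1,0,0,0,0]

```text
time: 47.63
tool_pos: [0.4737, -0.0912, 0.1714]
tcp_rot: [-3.141, -0.034, -0.0]
wrist_force: [-1.8, 1.2, 4.6]
width: -0.004
grip_force: 2.3
```

>>> jog_arm:
  motion:
    - [-1,0,0,0.5,0]
    - [-1,0,0,0.5,0]
    - [-1,0,0,0,0]
    - [-1,0,0,0,0]
    - [-1,0,0,0,0]

```text
time: 48.05
tool_pos: [0.4737, -0.0912, 0.1703]
tcp_rot: [-3.141, -0.033, -0.0]
wrist_force: [-1.8, 1.1, 5.9]
width: -0.007
grip_force: 2.3
```

>>> jog_arm:
  motion:
    - [-1,0,0,0.5,0]
    - [-1,0,0,0,0]
    - [-1,0,0,0,0]
    - [-1,0,0,0,0]

```text
time: 48.38
tool_pos: [0.4737, -0.0912, 0.1698]
tcp_rot: [-3.141, -0.033, -0.0]
wrist_force: [-1.9, 0.9, 3.9]
width: -0.004
grip_force: 2.1
```

>>> jog_arm:
  motion:
    - [-1,0,0,0.5,0]
    - [-1,0,0,0.5,0]
    - [-1,0,0,0,0]
    - [-1,0,0,0,0]
    - [-1,0,0,0,0]

```text
time: 48.8
tool_pos: [0.4737, -0.0912, 0.1687]
tcp_rot: [-3.141, -0.033, 0.0]
wrist_force: [-0.4, 0.4, 3.4]
width: -0.001
grip_force: 1.6
```

>>> jog_arm:
  motion:
    - [-1,0,0,0.5,0]
    - [-1,0,0,0,0]
    - [-1,0,0,0,0]
    - [-1,0,0,0,0]

```text
time: 49.13
tool_pos: [0.4737, -0.0912, 0.1682]
tcp_rot: [-3.141, -0.033, 0.0]
wrist_force: [-1.5, 1.2, 2.0]
width: -0.001
grip_force: 1.4
```

>>> jog_arm:
  motion:
    - [-1,0,0,0.5,0]
    - [-1,0,0,0,0]
    - [-1,0,0,0,0]
    - [-1,0,0,0,0]

```text
time: 49.47
tool_pos: [0.4737, -0.0912, 0.1678]
tcp_rot: [-3.141, -0.033, 0.0]
wrist_force: [-0.4, 1.6, 2.5]
width: 0.001
grip_force: 1.4
```

>>> jog_arm:
  motion:
    - [-1,0,0,0.3,0]
    - [-1,0,0,0,0]
    - [-1,0,0,0,0]
    - [-1,0,0,0,0]

```text
time: 49.8
tool_pos: [0.4737, -0.0912, 0.1675]
tcp_rot: [3.141, 0.033, 0.0]
wrist_force: [-0.9, 2.1, 3.5]
width: -0.002
grip_force: 1.7
```

>>> jog_arm:
  motion:
    - [-1,0,0,-3,0]
    - [-1,0,0,-10,0]
    - [-1,0,0,-30,0]
    - [-1,0,0,-40,0]
    - [-1,0,0,-40,0]
    - [-1,-20,0,0,0]
    - [-1,-20,0,0,0]
    - [-1,0,0,0,0]
    - [-1,0,0,0,0]

```text
time: 50.55
tool_pos: [0.4334, -0.0923, 0.2911]
tcp_rot: [3.141, 0.033, 0.002]
wrist_force: [0.3, -0.1, 0.2]
width: -0.005
grip_force: 0.0
```

```bash
python3 - <<'E'
exec(open("ws.py").read())
save(im,"w11.png")
blob(im,P,(50,150,60),(80,255,255),(.165,.18),(.44,.505,-.13,-.06),"key")
blob(im,P,(5,180,140),(18,255,255),(.17,.23),(.3,.8,-.4,-.25),"rel w")
E
```

```text
50.55 [ 0.4334 -0.0923  0.2911] 1.19 -0.005134605508794698
grey [   0    1  111   36 3002] [568.9 109.7] [17.1 85. ] 5.2 z 0.1995
key 1062 med [ 0.4747 -0.0917  0.1734] min [ 0.458 -0.108  0.167] max [ 0.491 -0.076  0.175] rect [474.6 -91.8] [33.  31.8] 2.5
rel w 1738 med [ 0.4471 -0.327   0.1903] min [ 0.421 -0.343  0.188] max [ 0.47  -0.312  0.193] rect [ 445.4 -327.7] [49.5 30.4] 1.2
```

View pics/w11.png

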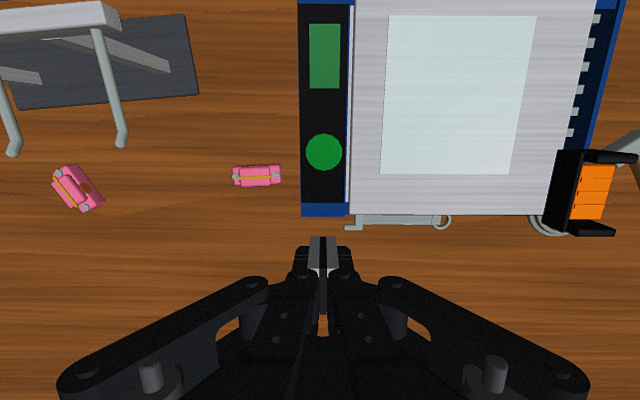

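The lid is shut and locked. The key at (323,152) has sprung back up, and the arm touches nothing.

```bash
python3 -c "
from workcell import bot
print(bot.finish_job())"
```

```text
the job is handed in; nothing more can be done
None
```

The job is done and handed in: the red, yellow and white stems and the caliper are in the tub, the lid is fully shut and locked, and the start key was pressed just past its click and let go.

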